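# Pile the print blocks in printing order

## Task

Pile up the three lino blocks of the colour print in printing order: leave the yellow block where it lies on the table, put the red block on it and the blue block on top of the red one. All stay face up, their edges squared up into one neat pile (either way round is fine); the green block belongs to another print, so leave it alone.

Things in the scene. Friction and masses are not known exactly. Their poses are not given: they have to be found in the camera images.
- block_yellow: Wood-mounted lino printing block, yellow lino face with a sun cut into it, on a pale plywood base; a flat rigid slab 56 x 90 x 23 mm, about 90 g (varies), loose, lying flat on the table, face up. Origin: centre of its underside. x: along the 56 mm width (grip across this), y: along the 90 mm length, z: up, out of the coloured face (face at z = 23 mm; the face is flat). Bottom of the pile; it stays where it is.
- block_red: Wood-mounted lino printing block, red lino face with a flower cut into it, on a pale plywood base; a flat rigid slab 56 x 90 x 23 mm, about 90 g (varies), loose, lying flat on the table, face up. Origin: centre of its underside. x: along the 56 mm width (grip across this), y: along the 90 mm length, z: up, out of the coloured face (face at z = 23 mm; the face is flat). Goes on the yellow block.
- block_blue: Wood-mounted lino printing block, blue lino face with waves cut into it, on a pale plywood base; a flat rigid slab 56 x 90 x 23 mm, about 90 g (varies), loose, lying flat on the table, face up. Origin: centre of its underside. x: along the 56 mm width (grip across this), y: along the 90 mm length, z: up, out of the coloured face (face at z = 23 mm; the face is flat). Goes on the red block.
- block_green: Wood-mounted lino printing block, green lino face with a leaf cut into it, on a pale plywood base; a flat rigid slab 56 x 90 x 23 mm, about 90 g (varies), loose, lying flat on the table, face up. Origin: centre of its underside. x: along the 56 mm width (grip across this), y: along the 90 mm length, z: up, out of the coloured face (face at z = 23 mm; the face is flat). Not part of this print; stays where it is.
- paint_box: Open wooden paint box, fixed in the middle of the table, about x = 0.33 to 0.60, y = 0.0 to 0.24, its upright lid at the left (+y). Not used. Blocks lie on both sides of it: carry them over it with undersides 0.25 m or more above the table. Origin: underside of the box.

How it is judged:
At the end, for the whole second after the job is handed in: Red lies flat on yellow and blue flat on red, face up and at rest; each centre within 12 mm of the one beneath (seen from above), sides parallel within 0.2 rad (11 degrees), either way round; yellow and green within 20 mm of where they began (horizontal distance between block_red and block_yellow below 0.012 m and angle between the x axis of block_red and the x axis of block_yellow, either way round below 0.2 rad and z of block_red in the frame of block_yellow between 0.019 and 0.027 m and angle between each of block_red, block_blue, block_yellow's own z axis and vertical below 0.1 rad and linear speed of each of block_red, block_blue below 0.02 m/s and horizontal distance between block_blue and block_red below 0.012 m and angle between the x axis of block_blue and the x axis of block_red, either way round below 0.2 rad and z of block_blue in the frame of block_red between 0.019 and 0.027 m and distance of each of block_yellow, block_green from where it was at the start of the episode below 0.02 m); the robot touches nothing.
It fails at once if the green block is pushed more than 30 mm or lifted (distance of block_green from where it was at the start of the episode above 0.03 m).
It also fails if it takes over 72 s, if anything falls off the work surface, if the arm or the gripper's body presses on something with over 40 N, if the wrist force passes 120 N, or if a joint passes its speed limit or range.

## Robot

A 6-joint arm with a two-finger parallel gripper is mounted at the origin on the work surface; the furniture and walls round the work are solid. World frame = base frame: x ahead of the robot, y to its left, z up, the work surface at z = 0. Lengths are in m, angles in rad, forces in N, time in s.
With the tool pointing down it reaches from about 0.35 to 0.85 m from the base axis. Payload 8.1 kg.
Tool frame: the origin (TCP) lies where the fingers leave the gripper's body, on its centre line; the fingertips stand 84 mm ahead of it and the grasp point (between the pads) lies 65 mm ahead of it; z points along the fingers, y is the line along which they close (so a half turn about z gives the same grasp; the last joint's range is limited). The gripper opens to 93 mm and grips with 3 to 60 N. Pads are 15 mm wide; open, the fingers measure 128 mm over their backs; the gripper's body (75 mm by 188 mm) begins 65 mm behind the grasp point.
Start: joints at [-1.411, 0.13, 1.488, -0, 1.523, -0.085], TCP at [0.145, -0.582, 0.303] pointing down, gripper open.
Joint ranges: [-2.96, 2.96], [-0.89, 2.26], [0.02, 2.5], [-1.34, 4.48], [0, 2.73], [-2.66, 2.66]. Speed limits (rad/s): [2.39, 2.39, 2.79, 3.14, 3.14, 3.14].

## Interface

Orientations are given as a rotation vector (axis times angle).
In Python, from plant import robot gives the robot as it stands.
- The arm moves only by the shell command python3 -m jog 'ROWS' [FORCE]. ROWS is text: rows parted by semicolons, each of 5 numbers parted by spaces: the opening, from 0 (shut) to 1 (fully open), then the shift along the tool's x, y, z in m, then the turn about the tool's z in degrees. A call has 1 to 10 rows; each row shifts and turns the commanded pose from where the row before left it, along the tool's axes as they then stand; what a row does not reach is not made up. A row lasts 1/12 s, in which the tool goes at most 41.7 mm and 7.16 degrees, less where a joint would pass 70% of its speed; a pose out of reach is approached as far as the arm can. A call with a gripper value outside its range is refused whole. The fingers move at their own pace and stop on an object; FORCE is the grip in N (left out, the last holds). Time passes only in rows, so rows that do not move let the fingers close. It gives the time, the measured TCP pose, the force, the opening and the grip force at its end, in the units of the state.
- robot.read_state(): the state, without advancing time (a new reading comes with each control period).
- robot.read_camera(name): name is "scene" or "top"; returns a dict with "color" (480x640x3 uint8, red, green, blue), "intrinsics" (3x3 intrinsics, pixels), "pose" (4x4, takes a point from camera to world coordinates). Camera axes: x right, y down, z forward; pixel columns grow to the right and rows downward; lengths in m; the calibration is good to about 2 mm. A picture is of the moment at which its call begins. There is no depth.
- robot.close_job(): hands the job in; it is judged then, once.
The state is a dict: "t": time; "q": joint angles; "dq": joint speeds; "joint_torque": joint torques, N m; "tool_pos": TCP position; "orientation": TCP orientation; "force": force on the tool from outside, world axes, zero at the start; "wrist_torque": the same for the moment, N m; "opening": finger opening in m; "gripper_force": force on a finger pad.
Only numpy, scipy, OpenCV 4.12 (cv2) and the standard library are available. Lean on these libraries where they do the work, as an engineer would, in place of code of your own. Each camera call takes 0.05 s, during which the arm holds its last target. There are 200 camera calls.

## Working session

There is one attempt and no reset: what is moved stays moved. The work goes in short steps, Python scripts to look and compute and a shell command to move; the robot and the scene stay as the last step left them, time stands still between calls to the robot, and variables do not carry over. Pictures are saved under pics/ and viewed, at most 10 in all, crops included, and the job is handed in when it is done.

```bash
mkdir -p pics; python3 - <<'E'
from plant import robot
import cv2
s=robot.read_state();print(s['t'],s['tool_pos'],s['orientation'],s['opening'])
for n in("scene","top"):
    c=robot.read_camera(n);cv2.imwrite(f"pics/{n}0.png",c["color"][:,:,::-1]);print(c["pose"].round(3),c["intrinsics"].round(1))
E
```

```text
0.0 [ 0.14536555 -0.58171978  0.30170167] [-3.11632259e+00 -3.83329953e-01  8.55676377e-05] 0.0932541269208425
[[-0.799 -0.305  0.518 -0.167]
 [-0.601  0.409 -0.687  0.858]
 [-0.003 -0.86  -0.51   0.663]
 [ 0.     0.     0.     1.   ]] [[589.    0.  322.5]
 [  0.  589.  236. ]
 [  0.    0.    1. ]]
[[-0.007 -0.989  0.148  0.281]
 [-1.     0.007  0.005  0.012]
 [-0.006 -0.148 -0.989  1.152]
 [ 0.     0.     0.     1.   ]] [[569.3   0.  322.6]
 [  0.  569.3 240.9]
 [  0.    0.    1. ]]
```

View pics/top0.png

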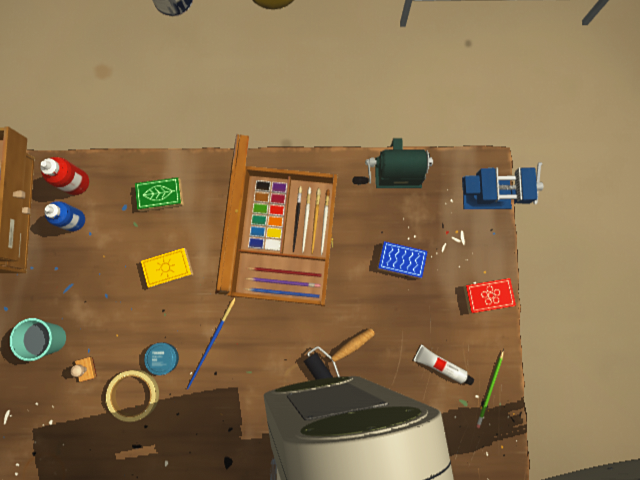

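View pics/scene0.png

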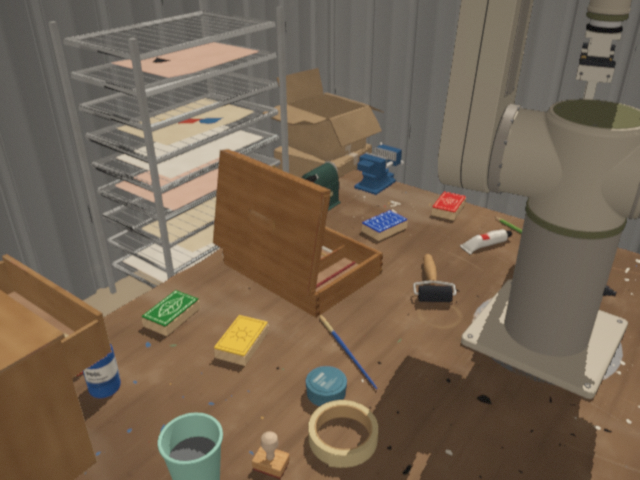

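The top picture shows green at about (158,193), yellow (166,268), blue (403,260) and red (490,296), with the paint box between them. The scene picture confirms that all four lie face up.

```bash
cat > h.py <<'E'
from plant import robot
import cv2, numpy as np
from scipy.spatial.transform import Rotation as R
H={'yellow':(22,34),'red':(172,6),'blue':(105,125),'green':(50,85)}
def ray(c,px,z):
    K,T=c["intrinsics"],c["pose"]
    d=T[:3,:3]@np.linalg.solve(K,[px[0],px[1],1.]);o=T[:3,3]
    return o+d*(z-o[2])/d[2]
def block(c,col,z=0.023,near=None):
    """centre (world xy), angle of the long axis (deg), sides (mm) of the coloured face at height z"""
    hsv=cv2.cvtColor(c["color"],cv2.COLOR_RGB2HSV);a,b=H[col];h=hsv[...,0]
    m=((h>=a)&(h<=b)) if a<b else ((h>=a)|(h<=b))
    m=(m&(hsv[...,1]>150)&(hsv[...,2]>60)).astype(np.uint8)
    m=cv2.morphologyEx(m,cv2.MORPH_CLOSE,np.ones((5,5)))
    best=[]
    for k in cv2.findContours(m,cv2.RETR_EXTERNAL,cv2.CHAIN_APPROX_NONE)[0]:
        if cv2.contourArea(k)<300: continue
        w=np.array([ray(c,p[0],z)[:2] for p in k])
        (x,y),(s1,s2),an=cv2.minAreaRect((w*1000).astype(np.float32))
        if s1<s2: an+=90; s1,s2=s2,s1
        if abs(s1-90)<15 and abs(s2-56)<15: best.append((x/1000,y/1000,(an+90)%180-90,s1,s2))
    return best
def tool():
    s=robot.read_state();M=R.from_rotvec(s['orientation']).as_matrix()
    return s,M
def go(target,ang):
    """tool-axis shift for TCP to reach target; turn so that tool x lies along ang (deg), mod 180"""
    s,M=tool();d=M.T@(np.array(target)-s['tool_pos'])
    yaw=np.degrees(np.arctan2(M[1,0],M[0,0]))
    t=-((ang-yaw+90)%180-90)   # tool z points down
    print('t',round(s['t'],2),'pos',s['tool_pos'].round(4),'yaw',round(yaw,1),'shift mm',(d*1000).round(1),'turn',round(t,1),'q6',s['q'][5].round(2),'q1',s['q'][0].round(2))
E
python3 - <<'E'
from h import *
c=robot.read_camera("top")
for k in H: print(k,np.round(block(c,k),3))
go([.4,-.3,.3],0)
E
```

```text
yellow [[  0.4     0.332 -73.118  89.381  55.708]]
red [[  0.34   -0.313 -81.018  89.64   55.594]
 [  0.588   0.542  59.661  99.396  58.943]]
blue [[ 0.413 -0.141 76.573 88.234 54.443]]
green [[  0.553   0.353 -82.53   88.682  54.454]]
t 0.15 pos [ 0.1454 -0.5818  0.3019] yaw 14.0 shift mm [ 315.3 -211.7    2.3] turn 14.0 q6 -0.09 q1 -1.41
```

```bash
python3 -m jog '1 .0254 -.0214 0 0;1 .0254 -.0214 0 0;1 .0254 -.0214 0 0;1 .0254 -.0214 0 0;1 .0254 -.0214 0 0;1 .0254 -.0214 0 0;1 .0254 -.0214 0 0;1 .0254 -.0214 0 0;1 .0254 -.0214 0 0;1 .0254 -.0214 0 0' 20
python3 -m jog '1 0 0 .02 -7;1 0 0 .02 -7;1 0 0 .02 -7;1 0 0 .02 -7;1 0 0 .02 -7;1 0 0 0 -7;1 0 0 0 -7;1 0 0 0 -7;1 0 0 0 -7;1 0 0 0 -7'
python3 -m jog '1 0 0 0 -7;1 0 0 0 -7;1 0 0 0 -1;1 0 0 0 0'
python3 -c "
from h import *
c=robot.read_camera('top');print(block(c,'red'));go([.340,-.313,.088],-81)"
```

```text
t: 0.98
tool_pos: [0.3405, -0.3114, 0.3026]
orientation: [-3.118, -0.383, 0.0]
force: [0.9, -0.4, 0.0]
opening: 0.093
gripper_force: 0.0
t: 1.82
tool_pos: [0.3399, -0.3127, 0.2024]
orientation: [-2.327, -2.109, -0.0]
force: [0.1, -0.4, -0.4]
opening: 0.0928
gripper_force: 0.0
t: 2.15
tool_pos: [0.3399, -0.3128, 0.2025]
orientation: [-2.042, -2.387, -0.0]
force: [0.1, 0.5, -0.7]
opening: 0.093
gripper_force: 0.0
[(0.3401705932617187, -0.3127028503417969, -80.98743629455566, 89.5237808227539, 55.52997970581055), (0.587886962890625, 0.5424741821289063, 57.8607063293457, 99.99796295166016, 58.245609283447266)]
t 2.2 pos [ 0.3399 -0.3129  0.2026] yaw 98.8 shift mm [ -0.2   0.  114.6] turn -0.2 q6 -1.01 q1 -0.85
```

```bash
python3 -m jog '1 0 0 .025 0;1 0 0 .025 0;1 0 0 .025 0;1 0 0 .02 0;1 0 0 .012 0;1 0 0 .007 0;1 0 0 0 0'
python3 -m jog '.4 0 0 0 0;.4 0 0 0 0;.4 0 0 0 0;.4 0 0 0 0;.4 0 0 0 0;.4 0 0 0 0;.4 0 0 0 0;.4 0 0 0 0;.4 0 0 0 0;.4 0 0 0 0' 25
python3 -c "
from h import *
go([.340,-.313,.37],-81)"
```

```text
t: 2.78
tool_pos: [0.3392, -0.312, 0.0871]
orientation: [-2.041, -2.385, -0.001]
force: [-0.5, 1.2, -0.6]
opening: 0.0932
gripper_force: 0.0
t: 3.62
tool_pos: [0.3402, -0.3132, 0.0892]
orientation: [2.039, 2.389, -0.0]
force: [-0.9, 1.3, 5.2]
opening: 0.0555
gripper_force: 25.0
t 3.62 pos [ 0.3402 -0.3132  0.0892] yaw 99.0 shift mm [ 1.000e-01 -1.000e-01 -2.808e+02] turn 0.0 q6 -1.01 q1 -0.86
```

```bash
python3 -m jog '.4 0 0 -.015 0;.4 0 0 -.03 0;.4 0 0 -.035 0;.4 0 0 -.035 0;.4 0 0 -.035 0;.4 0 0 -.035 0;.4 0 0 -.035 0;.4 0 0 -.035 0;.4 0 0 -.03 0;.4 0 0 0 0'
python3 -c "
from h import *
go([.400,.332,.37],-73.1)
c=robot.read_camera('scene');cv2.imwrite('pics/lift.png',c['color'][:,:,::-1])"
```

```text
t: 4.45
tool_pos: [0.3412, -0.3142, 0.3808]
orientation: [2.033, 2.382, -0.002]
force: [0.8, -1.3, -0.2]
opening: 0.0556
gripper_force: 25.0
t 4.45 pos [ 0.3412 -0.3142  0.3808] yaw 99.0 shift mm [629.  159.5   6.4] turn -7.9 q6 -1.01 q1 -0.85
```

View pics/lift.png

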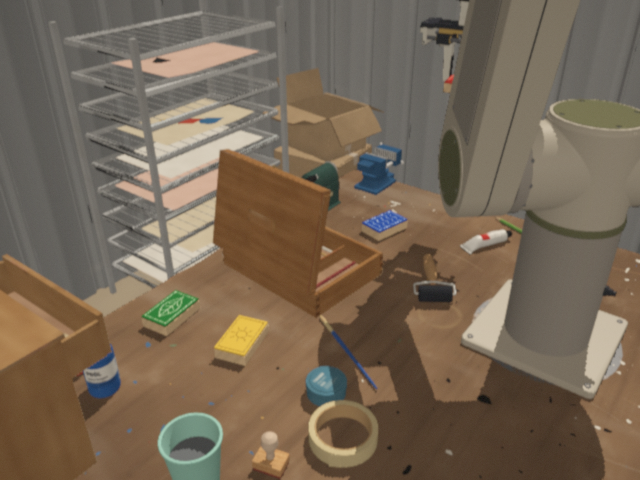

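Red is held and lifted, its red edge visible at about (450,83). Next I carry it over the box.

```bash
python3 -m jog '.4 .0105 .003 0 0;.4 .021 .005 0 0;.4 .032 .008 0 0;.4 .032 .008 0 0;.4 .032 .008 0 0;.4 .032 .008 0 0;.4 .032 .008 0 0;.4 .032 .008 0 0;.4 .032 .008 0 0;.4 .032 .008 0 0'
python3 -m jog '.4 .032 .008 0 0;.4 .032 .008 0 0;.4 .032 .008 0 0;.4 .032 .008 0 0;.4 .032 .008 0 0;.4 .032 .008 0 0;.4 .032 .008 0 0;.4 .032 .008 0 0;.4 .032 .008 0 0;.4 .032 .008 0 0'
python3 -m jog '.4 .02 .005 0 -3;.4 .0095 .0025 0 -3;.4 0 0 0 -1.9;.4 0 0 0 0;.4 0 0 0 0'
python3 -c "
from h import *
c=robot.read_camera('top');print(block(c,'yellow'));go([.400,.332,.111],-73.1)"
```

```text
t: 5.33
tool_pos: [0.3649, -0.0156, 0.3713]
orientation: [-2.038, -2.387, 0.002]
force: [0.4, -0.4, -1.3]
opening: 0.0555
gripper_force: 25.0
t: 6.17
tool_pos: [0.3932, 0.3126, 0.371]
orientation: [-2.038, -2.389, 0.006]
force: [0.9, -0.0, -0.3]
opening: 0.0559
gripper_force: 25.0
t: 6.58
tool_pos: [0.3961, 0.3411, 0.3716]
orientation: [-1.87, -2.523, 0.005]
force: [-0.5, 0.2, -0.7]
opening: 0.0556
gripper_force: 25.0
[(0.4003119812011719, 0.33164407348632813, -73.1178150177002, 89.17691802978516, 55.70756530761719)]
t 6.63 pos [0.3963 0.3409 0.3722] yaw 106.9 shift mm [ -9.4   1.6 261.2] turn -0.0 q6 0.32 q1 0.61
```

```bash
python3 -m jog '.4 -.005 .0008 .02 0;.4 -.0044 .0008 .03 0;.4 0 0 .035 0;.4 0 0 .035 0;.4 0 0 .035 0;.4 0 0 .035 0;.4 0 0 .03 0;.4 0 0 .015 0;.4 0 0 .01 0;.4 0 0 0 0'
python3 -m jog '.4 0 0 0 0;.4 0 0 0 0'
python3 -c "
from h import *
go([.400,.332,.112],-73.1)"
```

```text
t: 7.47
tool_pos: [0.3999, 0.3313, 0.1261]
orientation: [-1.871, -2.522, 0.007]
force: [-0.3, -0.6, 0.3]
opening: 0.0555
gripper_force: 25.0
t: 7.63
tool_pos: [0.4023, 0.3332, 0.1305]
orientation: [1.871, 2.523, 0.004]
force: [-0.6, 0.5, -1.0]
opening: 0.0558
gripper_force: 25.0
t 7.63 pos [0.4023 0.3332 0.1305] yaw 106.9 shift mm [-0.5 -2.6 18.5] turn -0.0 q6 0.3 q1 0.59
```

```bash
python3 -m jog '.4 0 -.0012 .004 0;.4 0 0 .004 0;.4 0 0 0 0' ; python3 -m jog '.4 0 0 .004 0;.4 0 0 0 0';python3 -m jog '.4 0 0 .002 0;.4 0 0 0 0'
python3 -m jog '.4 0 0 0 0'
```

```text
t: 7.88
tool_pos: [0.4001, 0.3324, 0.1206]
orientation: [1.87, 2.524, 0.0]
force: [-0.9, 0.4, -1.1]
opening: 0.0552
gripper_force: 25.0
t: 8.05
tool_pos: [0.4, 0.3322, 0.1162]
orientation: [-1.87, -2.524, 0.001]
force: [0.3, 0.1, -0.9]
opening: 0.056
gripper_force: 25.0
t: 8.22
tool_pos: [0.4, 0.3323, 0.1144]
orientation: [-1.87, -2.524, 0.001]
force: [-0.2, 0.7, 0.0]
opening: 0.0559
gripper_force: 25.0
t: 8.3
tool_pos: [0.4001, 0.3323, 0.1146]
orientation: [-1.87, -2.524, 0.0]
force: [0.5, 0.2, -1.1]
opening: 0.056
gripper_force: 25.0
```

```bash
python3 -m jog '.4 0 0 .0015 0;.4 0 0 0 0';python3 -m jog '.4 0 0 .001 0;.4 0 0 0 0';python3 -m jog '.4 0 0 .001 0;.4 0 0 0 0'
```

```text
t: 8.47
tool_pos: [0.4002, 0.3323, 0.1131]
orientation: [-1.87, -2.524, 0.0]
force: [-0.2, 0.2, -1.3]
opening: 0.0561
gripper_force: 25.0
t: 8.63
tool_pos: [0.4002, 0.3324, 0.1122]
orientation: [1.87, 2.524, 0.0]
force: [0.3, 0.2, -1.0]
opening: 0.0553
gripper_force: 25.0
t: 8.8
tool_pos: [0.4003, 0.3325, 0.1121]
orientation: [1.87, 2.524, -0.0]
force: [-4.3, -2.8, 9.2]
opening: 0.0556
gripper_force: 25.0
```

Contact felt (9 N). Now I release and rise, then look.

```bash
python3 -m jog '.7 0 0 0 0;.7 0 0 0 0;.9 0 0 0 0;.9 0 0 0 0;1 0 0 0 0;1 0 0 -.01 0;1 0 0 -.03 0;1 0 0 -.04 0;1 0 0 -.04 0;1 0 0 -.04 0'
python3 -m jog '1 0 0 -.04 0;1 0 0 -.04 0;1 0 0 -.02 0;1 -.02 0 0 0;1 -.03 0 0 0;1 -.03 0 0 0;1 -.03 0 0 0;1 -.03 0 0 0;1 -.03 0 0 0;1 -.03 0 0 0'
python3 -c "
from h import *
c=robot.read_camera('top');print(block(c,'red',.046),block(c,'blue'),block(c,'green'));go([.413,-.141,.37],76.6)
cv2.imwrite('pics/a.png',c['color'][100:400,60:460,::-1])
c=robot.read_camera('scene');print(block(c,'red',.046),block(c,'yellow'))"
```

```text
t: 9.63
tool_pos: [0.3997, 0.3321, 0.2735]
orientation: [-1.87, -2.524, 0.0]
force: [-0.3, -0.0, -1.2]
opening: 0.093
gripper_force: 0.0
t: 10.47
tool_pos: [0.4584, 0.1396, 0.3721]
orientation: [1.87, 2.524, 0.001]
force: [0.4, 1.0, -1.2]
opening: 0.093
gripper_force: 0.0
[(0.5816443481445313, 0.5316574096679687, 57.8607063293457, 97.96060943603516, 57.05890655517578)] [(0.4130460205078125, -0.14132318115234374, 76.57251739501953, 88.23445129394531, 54.442527770996094)] []
t 10.52 pos [0.4597 0.1355 0.372 ] yaw 106.8 shift mm [-251.2 -124.6    2.8] turn 30.2 q6 -0.11 q1 0.18
[(0.4004373779296875, 0.3345567016601563, -72.90627670288086, 90.906982421875, 55.250816345214844)] []
```

View pics/a.png

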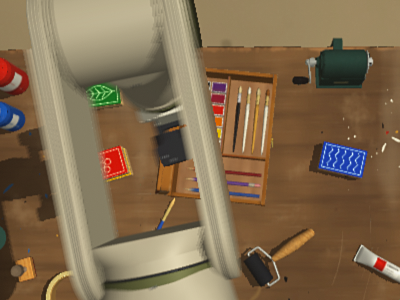

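Red sits on yellow, at crop (115,163). The arm hides part of it, but the scene camera puts it within 3 mm. Next is blue.

```bash
python3 -m jog '1 -.025 -.0125 0 0;1 -.025 -.0125 0 0;1 -.025 -.0125 0 0;1 -.025 -.0125 0 0;1 -.025 -.0125 0 0;1 -.025 -.0125 0 0;1 -.025 -.0125 0 0;1 -.025 -.0125 0 0;1 -.025 -.0125 0 0;1 -.025 -.0125 0 0'
python3 -m jog '1 0 0 0 6;1 0 0 .02 6;1 0 0 .03 6;1 0 0 .03 6;1 0 0 .03 6;1 0 0 .03 0;1 0 0 .02 0;1 0 0 0 0;1 0 0 0 0'
python3 -c "
from h import *
c=robot.read_camera('top')
for k,z in(('red',.046),('blue',.023),('green',.023)):print(k,block(c,k,z))
go([.413,-.1415,.088],76.6)"
```

```text
t: 11.4
tool_pos: [0.4113, -0.1351, 0.372]
orientation: [1.869, 2.524, 0.001]
force: [-0.4, -0.8, -0.2]
opening: 0.0928
gripper_force: 0.0
t: 12.15
tool_pos: [0.4112, -0.1338, 0.2111]
orientation: [-2.458, -1.953, 0.001]
force: [0.0, -0.5, 0.5]
opening: 0.0931
gripper_force: 0.0
red [(0.40170748901367187, 0.33306182861328126, -73.11313819885254, 89.48497772216797, 56.04966735839844), (0.5816443481445313, 0.5316574096679687, 57.8607063293457, 97.96060943603516, 57.05890655517578)]
blue []
green [(0.5526441650390626, 0.35349090576171877, -82.52985954284668, 88.68194580078125, 54.45432662963867)]
t 12.2 pos [ 0.4121 -0.1343  0.2126] yaw 77.0 shift mm [ -6.8   2.4 124.6] turn 0.4 q6 -0.21 q1 -0.43
```

```bash
python3 -m jog '1 -.0068 .0024 .02 .4;1 0 0 .025 0;1 0 0 .025 0;1 0 0 .025 0;1 0 0 .017 0;1 0 0 .008 0;1 0 0 .003 0;1 0 0 0 0;1 0 0 0 0'
python3 -c "
from h import *
go([.413,-.1415,.088],76.6)"
```

```text
t: 12.95
tool_pos: [0.4137, -0.1422, 0.0901]
orientation: [2.465, 1.944, 0.002]
force: [0.0, 0.4, 0.9]
opening: 0.0929
gripper_force: 0.0
t 12.95 pos [ 0.4137 -0.1422  0.0901] yaw 76.5 shift mm [ 0.5 -0.9  2.1] turn -0.1 q6 -0.21 q1 -0.45
```

```bash
python3 -m jog '.4 0 0 .001 0;.4 0 0 0 0;.4 0 0 0 0;.4 0 0 0 0;.4 0 0 0 0;.4 0 0 0 0;.4 0 0 0 0;.4 0 0 0 0;.4 0 0 0 0;.4 0 0 0 0' 25
python3 -m jog '.4 0 0 -.015 0;.4 0 0 -.03 0;.4 0 0 -.035 0;.4 0 0 -.035 0;.4 0 0 -.035 0;.4 0 0 -.035 0;.4 0 0 -.035 0;.4 0 0 -.035 0;.4 0 0 -.03 0;.4 0 0 0 0'
python3 -c "
from h import *
go([.4015,.333,.37],-73.1)"
```

```text
t: 13.78
tool_pos: [0.4124, -0.1417, 0.0873]
orientation: [-2.467, -1.945, 0.0]
force: [-1.5, 1.6, 2.3]
opening: 0.056
gripper_force: 25.0
t: 14.62
tool_pos: [0.414, -0.1424, 0.3793]
orientation: [2.459, 1.94, 0.007]
force: [0.4, 0.2, 0.4]
opening: 0.0557
gripper_force: 25.0
t 14.62 pos [ 0.414  -0.1424  0.3793] yaw 76.5 shift mm [ 459.5 -123.     7.1] turn -30.4 q6 -0.21 q1 -0.45
```

```bash
python3 -m jog '.4 .015 -.004 0 0;.4 .025 -.0067 0 0;.4 .03 -.008 0 0;.4 .03 -.008 0 0;.4 .03 -.008 0 0;.4 .03 -.008 0 0;.4 .03 -.008 0 0;.4 .03 -.008 0 0;.4 .03 -.008 0 0;.4 .03 -.008 0 0'
python3 -m jog '.4 .03 -.008 0 0;.4 .03 -.008 0 0;.4 .03 -.008 0 0;.4 .03 -.008 0 0;.4 .03 -.008 0 0;.4 .02 -.0055 0 0;.4 .01 -.003 0 0'
python3 -m jog '.4 0 0 0 -5;.4 0 0 0 -6;.4 0 0 0 -6;.4 0 0 0 -6;.4 0 0 0 -5;.4 0 0 0 -2.4;.4 0 0 0 0;.4 0 0 0 0'
python3 -c "
from h import *
go([.4015,.333,.135],-73.1)"
```

```text
t: 15.45
tool_pos: [0.4045, 0.1495, 0.3715]
orientation: [-2.467, -1.945, 0.001]
force: [0.4, -0.1, -1.1]
opening: 0.0555
gripper_force: 25.0
t: 16.03
tool_pos: [0.3991, 0.3366, 0.3709]
orientation: [-2.464, -1.948, 0.002]
force: [-0.7, 0.5, -1.1]
opening: 0.0557
gripper_force: 25.0
t: 16.7
tool_pos: [0.3999, 0.3338, 0.3718]
orientation: [-1.873, -2.522, 0.001]
force: [-0.6, -0.3, -0.9]
opening: 0.0555
gripper_force: 25.0
t 16.7 pos [0.3999 0.3338 0.3718] yaw 106.8 shift mm [ -1.1   1.4 236.8] turn -0.1 q6 0.3 q1 0.6
```

```bash
python3 -m jog '.4 -.001 .001 .015 0;.4 0 0 .03 0;.4 0 0 .035 0;.4 0 0 .035 0;.4 0 0 .035 0;.4 0 0 .035 0;.4 0 0 .02 0;.4 0 0 .012 0;.4 0 0 .005 0;.4 0 0 0 0'
python3 -m jog '.4 0 0 0 0;.4 0 0 0 0;.4 0 0 0 0'
python3 -c "
from h import *
go([.401,.333,.1335],-73.1)"
```

```text
t: 17.53
tool_pos: [0.4009, 0.3334, 0.1497]
orientation: [-1.871, -2.523, 0.002]
force: [-0.2, -0.1, -0.8]
opening: 0.056
gripper_force: 25.0
t: 17.78
tool_pos: [0.4021, 0.3344, 0.1522]
orientation: [1.87, 2.523, 0.005]
force: [-0.1, 0.4, -1.0]
opening: 0.0559
gripper_force: 25.0
t 17.78 pos [0.4021 0.3344 0.1522] yaw 106.9 shift mm [-1.  -1.5 18.7] turn 0.0 q6 0.3 q1 0.6
```

```bash
python3 -m jog '.4 0 0 .005 0;.4 0 0 .005 0;.4 0 0 .003 0;.4 0 0 0 0;.4 0 0 0 0'; python3 -m jog '.4 0 0 .001 0;.4 0 0 0 0';python3 -m jog '.4 0 0 .001 0;.4 0 0 0 0'
```

```text
t: 18.2
tool_pos: [0.4007, 0.3335, 0.1367]
orientation: [-1.87, -2.524, 0.002]
force: [-0.6, 0.3, -0.4]
opening: 0.0558
gripper_force: 25.0
t: 18.37
tool_pos: [0.4011, 0.3337, 0.1362]
orientation: [-1.87, -2.524, 0.0]
force: [0.4, -0.5, -0.4]
opening: 0.0559
gripper_force: 25.0
t: 18.53
tool_pos: [0.4011, 0.3337, 0.1352]
orientation: [1.87, 2.524, 0.0]
force: [0.0, 0.1, -1.0]
opening: 0.0558
gripper_force: 25.0
```

```bash
python3 -m jog '.4 0 0 .001 0;.4 0 0 0 0'; python3 -m jog '.4 0 0 .001 0;.4 0 0 0 0'
```

```text
t: 18.7
tool_pos: [0.401, 0.3337, 0.1341]
orientation: [-1.87, -2.524, 0.0]
force: [0.3, 0.8, -0.3]
opening: 0.0558
gripper_force: 25.0
t: 18.87
tool_pos: [0.4011, 0.3338, 0.1333]
orientation: [1.87, 2.524, 0.0]
force: [-0.2, 0.7, -0.1]
opening: 0.0556
gripper_force: 25.0
```

```bash
python3 -m jog '.4 0 0 .0007 0;.4 0 0 0 0'
```

```text
t: 19.03
tool_pos: [0.4012, 0.3338, 0.1333]
orientation: [1.87, 2.524, 0.0]
force: [-3.5, -1.4, 7.1]
opening: 0.0557
gripper_force: 25.0
```

Contact. Release, rise and clear the view.

```bash
python3 -m jog '.7 0 0 0 0;.7 0 0 0 0;.9 0 0 0 0;.9 0 0 0 0;1 0 0 0 0;1 0 0 -.01 0;1 0 0 -.03 0;1 0 0 -.04 0;1 0 0 -.04 0;1 0 0 -.04 0'
python3 -m jog '1 0 0 -.04 0;1 0 0 -.035 0;1 -.02 0 0 0;1 -.03 0 0 0;1 -.03 0 0 0;1 -.03 0 0 0;1 -.03 0 0 0;1 -.03 0 0 0;1 -.03 0 0 0;1 -.03 0 0 0'
python3 -m jog '1 -.03 -.015 0 0;1 -.03 -.015 0 0;1 -.03 -.015 0 0;1 -.03 -.015 0 0;1 -.03 -.015 0 0;1 -.03 -.015 0 0;1 -.03 -.015 0 0;1 -.03 -.015 0 0;1 0 0 0 0;1 0 0 0 0'
python3 -c "
from h import *
c=robot.read_camera('top')
for k,z in(('blue',.069),('green',.023)):print(k,np.round(block(c,k,z),4))
c=robot.read_camera('scene');cv2.imwrite('pics/end.png',cv2.resize(c['color'][240:400,100:340,::-1],None,fx=3,fy=3))"
```

```text
t: 19.87
tool_pos: [0.4006, 0.3334, 0.2949]
orientation: [-1.87, -2.524, 0.0]
force: [0.5, 0.3, 0.1]
opening: 0.0929
gripper_force: 0.0
t: 20.7
tool_pos: [0.468, 0.1122, 0.3685]
orientation: [1.87, 2.524, 0.001]
force: [-0.5, 0.4, -0.3]
opening: 0.0928
gripper_force: 0.0
t: 21.53
tool_pos: [0.4226, -0.1522, 0.3681]
orientation: [1.875, 2.52, 0.0]
force: [0.7, 1.1, 0.4]
opening: 0.0929
gripper_force: 0.0
blue [[  0.4031   0.3341 -73.0942  88.291   53.5112]]
green [[  0.5526   0.3535 -82.4097  88.6559  54.6245]]
```

View pics/end.png

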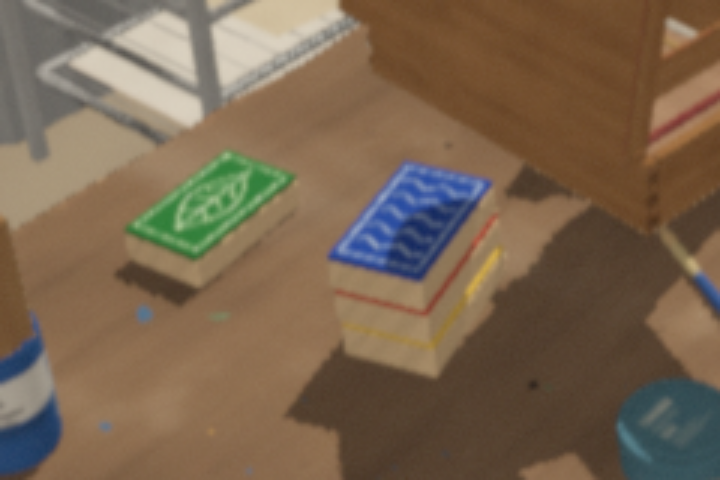

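The crop shows a squared pile, with the blue face at about (412,220) over red and yellow, and green untouched at (212,205). I'm handing in.

```bash
python3 -c "
from plant import robot
print(robot.close_job())"
```

```text
the job is handed in; nothing more can be done
None
```

The job is handed in at about 22 s of the 72 s: red lies on yellow and blue on red, measured about 2 mm off centre and under 1° out of square, and green is where it began; no verdict was returned.

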